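# Shut and latch the gasketed document safe

## Task

Shut and lock the small document safe on the desk: lower its open lid gently on to the seal, then reach in through the round hole of the steel guard plate, pinch the cross bar of the sunk latch knob, and keep pressing it down just hard enough to squeeze the seal until the lid lands (about 15 N; well over 20 N crushes the seal) while you turn it clockwise, seen from above, all the way to its stop, so that the lid stays locked down when you let go and withdraw. How far the lid must be pressed differs from time to time and cannot be measured, so go by feel; if the knob is blocked, press a little more instead of forcing it round. Do not slam the lid or lean on the guard plate, and leave the other things on the desk where they are.

Things in the scene. Friction and masses are not known exactly. Their poses are not given: they have to be found in the camera images.
- safe: Dark grey document chest fixed on the desk, 180 (x) x 230 (y) x 84 mm to its rim, open top, ribbed, small carrying bails at the sides; notebook and key inside. Origin: centre of its underside; -x is the front, +x the hinge side, z up. The lid's hinge line runs along y at x +86, z +90 mm. Along the front wall inside: a soft rubber seal and a steel landing ledge for the lid.
- lid (a joint): Lid angle, rad, grows as the front rises; 0 level. Starts at 0.5 to 0.8, stays where left (under 3 N at the front edge moves it). On the free seal it rests near 0.085. Pressed down it lands hard on the ledge between -0.04 and +0.04, unlisted and different each time; that takes 8 to 12 N on the knob, rising softly over 5 to 13 mm there. Latched it rests 0.01 to 0.02 above landing, below 0.065.
- lid_edge (a point): Point on the lid's upper face, mid-width, 165 mm in front of the hinge line. Lid frame: origin on the hinge line, x backwards, z up through the lid. The lid is a plate 182 (x) x 236 (y) x 10 mm, weight 0.2 kg, its underside at z 0, upper face at z +10 mm, with a 16 mm high front apron and a pull lip sticking out 13 mm in front of it.
- guard: Square steel guard plate, four screws, 112 x 112 x 4 mm, fixed on the lid over the latch well. Origin: centre of its round hole at the plate's underside, 105 mm in front of the hinge line and 10 mm above the lid's underside; z up through the plate. The hole is 84 mm across; the round well below is 96 mm across, its floor 51 mm under the plate's upper face. A fully open gripper may not pass.
- knob_grip (a point): Point to grip on the latch knob: the middle of its cross bar, on the knob's axis, 7 mm under the top of the bar and 15 mm under the guard plate's upper face (105 mm in front of the hinge line, 1 mm below the lid's underside). It turns with the knob: x points across the bar (the way to pinch), y along the bar, z up.
- knob (a joint): Angle of the T-shaped latch knob, rad, grows clockwise from above; hard stop at 1.30; starts at 0 to 0.2. Black round cross bar, 14 mm thick, 46 mm long, on a stem over a steel disc 60 mm across; bar top 8, disc top 42 mm below the guard's upper face. At 0 the bar is parallel to the lid's front edge. Turns freely to about 0.5; there it is blocked unless the lid is landed to within 1.5 mm.
- latch_arm: Steel arm under the lid that turns with the knob, 72 x 12 x 6 mm, reaching 64 mm from the knob's axis: at knob 0 it points right along the front wall, at 1.30 to the front, under a steel keeper inside the front wall (one part with the landing ledge). If the lid is too high, the arm hits the keeper's side. Origin: on the knob's axis, 49 mm below the lid's underside.
- lid_foot: Flat steel strip 20 x 190 x 2 mm on the lid's underside near the front, which rests on the seal and lands on the ledge. Origin: its middle, 160 mm in front of the hinge line, at the lid's underside. 17 N on it corresponds to about 25 N down on the knob or 17 N at the lid's front edge.
- stone_finial: Bystander: carved stone finial on a black block, 90 x 89 x 178 mm, standing behind the safe. Origin: centre of its underside.
- card_holder: Bystander: brass card stand, 46 x 100 x 60 mm, standing to the left of the safe. Origin: centre of its underside.
- magnifier: Bystander: hand lens with a brass rim and wooden handle, 86 x 189 x 17 mm, lying to the right of the safe. Origin: middle of its underside, y along the handle.
- usb_stick: Bystander: black memory stick, 18 x 50 x 8 mm, lying in front of the safe, to the left. Origin: centre of its underside.

How it is judged:
By the outcome, as a careful person would: the job done as asked, in the order asked, and still so for the second after the job is handed in, with the robot touching nothing.
It also fails if it takes over 61 s, if anything falls off the work surface, if the arm or the gripper's body presses on something with over 40 N, if the wrist force passes 120 N, or if a joint passes its speed limit or range.

## Robot

A 6-joint arm with a two-finger parallel gripper is mounted at the origin on the work surface; the furniture and walls round the work are solid. World frame = base frame: x ahead of the robot, y to its left, z up, the work surface at z = 0. Lengths are in m, angles in rad, forces in N, time in s.
With the tool pointing down it reaches from about 0.425 to 1.125 m from the base axis. Payload 14.9 kg.
Tool frame: the origin (TCP) lies midway between the tips of the shut fingers; the grasp point (between the pads) lies bot.tcp_to_grasp behind it (bot.tcp_to_grasp is the distance from the TCP to the grasp point, in m); z points along the fingers, y is the line along which they close (so a half turn about z gives the same grasp; the last joint's range is limited). The gripper opens to 91 mm and grips with 3 to 60 N. Pads are 32 mm wide; open, the fingers measure 118 mm over their backs; the gripper's body (76 mm by 178 mm) begins 60 mm behind the grasp point.
Start: joints at [-1.344, 0.379, 1.734, -0, 1.028, -0.033], TCP at [0.18, -0.677, 0.214] pointing down, gripper open.
Joint ranges: [-2.77, 2.77], [-0.74, 2.19], [0, 2.66], [-1.06, 4.2], [0.31, 2.87], [-3.08, 3.08]. Speed limits (rad/s): [1.89, 1.89, 2.39, 3.14, 3.14, 3.14].

## Interface

Orientations are given as a unit quaternion [x, y, z, w].
In Python, from bench import bot, viewer gives the robot as it stands.
- The arm moves only by the tool play_rows, never from a script. Its argument "commands" is one flat list of numbers, 7 for each row, row after row: the turn, a rotation vector about the world's x, y, z in rad, then the shift along the world's x, y, z in mm, then the finger opening in mm, from 0 to 91.2. A call has 1 to 8 rows; each row is the pose to reach, as a shift and turn from the pose commanded when the call began; what a row does not reach only later rows make up. A row lasts 1/8 s, in which the tool goes at most 62.5 mm and 10.7 degrees, less where a joint would pass 70% of its speed; a pose out of reach is approached as far as the arm can. A call with a gripper value outside its range is refused whole. The fingers move at their own pace and stop on an object; "grip_force" is the grip in N (left out, the last holds). Time passes only in rows, so rows that repeat a pose let the fingers close. It gives the time, the measured TCP pose, the force, the opening and the grip force at its end, in the units of the state.
- bot.get_state(): the state, without advancing time (a new reading comes with each control period).
- viewer.get_image(name): name is "scene" or "top" or "wrist"; returns a dict with "color" (480x640x3 uint8, red, green, blue), "mtx" (3x3 intrinsics, pixels), "k1" (the pictures are not rectified: a ray, as slopes to the right and down, at radius r is drawn at 1 + k1 r^2 times it, then the intrinsics apply), "cam_to_world" (4x4, takes a point from camera to world coordinates); the wrist camera has in their place "hand_eye" (4x4, takes a point from camera to tool coordinates, whose origin is the TCP and whose axes are the flange's). Camera axes: x right, y up, looking along -z (the intrinsics and any distortion apply to the point x, -y, -z); pixel columns grow to the right and rows downward; lengths in m; the calibration is good to about 2 mm. A picture is of the moment at which its call begins: read the wrist's pose just before it. There is no depth.
- bot.sign_off(): hands the job in; it is judged then, once.
Trained networks look in a picture, given as the dict that the camera call returned (one of the last four; its "shot" number tells which), for a name from the list of things; names that differ only in an ending like _2 or _b are one class to them, and where a whole thing is asked for, a point or a joint stands for the part that bears it (a point fixed in the world has none). Each returns a list of dicts, best first, with "score" (0 to 1); they miss things now and then, are a little off and sometimes report something else, mostly with a low value. They report only what shows in the picture. A call takes as long as a camera call.
- viewer.find_in(label, picture): "at" ([x, y, z] in m, in the coordinates of the camera as it stood for that picture, good to about 4 mm: the middle of the surface that is visible of it).
- viewer.silhouettes(label, picture): "region" (480x640 bool, what is visible of it).
The state is a dict: "clock": time; "joint_pos": joint angles; "dq": joint speeds; "tau": joint torques, N m; "tool_pos": TCP position; "orientation": TCP orientation; "force": force on the tool from outside, world axes, zero at the start; "wrist_torque": the same for the moment, N m; "opening": finger opening in m; "grip_force": force on a finger pad.
Only numpy, scipy, OpenCV 4.12 (cv2) and the standard library are available. Lean on these libraries where they do the work, as an engineer would, in place of code of your own. Each camera call takes 0.05 s, during which the arm holds its last target. There are 200 camera calls.

## Working session

There is one attempt and no reset: what is moved stays moved. The work goes in short steps, Python scripts to look and compute and a tool call to move; the robot and the scene stay as the last step left them, time stands still between calls to the robot, and variables do not carry over. Pictures are saved under pics/ and viewed, at most 10 in all, crops included, and the job is handed in when it is done.

Besides the shell and the picture viewer there is one more tool, called after "Request:" by a JSON object that holds its "method" and its "body". play_rows: Moves the arm, as the interface text tells. Its arguments: {"type":"object","properties":{"commands":{"type":"array"},"grip_force":{"type":"number"}},"required":["commands"]}

```bash
mkdir -p pics; ls
cat > h.py <<'E'
from bench import bot, viewer
import numpy as np, cv2
from scipy.spatial.transform import Rotation as R
def world(img,p,st=None):
    p=np.append(p,1)
    if 'cam_to_world' in img: return (np.array(img['cam_to_world'])@p)[:3]
    q=np.array(img['hand_eye'])@p
    return R.from_quat(st['orientation']).apply(q[:3])+st['tool_pos']
def cam(img,st=None):
    if 'cam_to_world' in img: return np.array(img['cam_to_world'])
    T=np.eye(4);T[:3,:3]=R.from_quat(st['orientation']).as_matrix();T[:3,3]=st['tool_pos']
    return T@np.array(img['hand_eye'])
def proj(img,P,st=None):
    T=np.linalg.inv(cam(img,st)); c=(T[:3,:3]@np.atleast_2d(P).T).T+T[:3,3]
    s=np.c_[c[:,0]/-c[:,2],-c[:,1]/-c[:,2]]; r2=(s**2).sum(1)[:,None]
    s=s*(1+img['k1']*r2); K=np.array(img['mtx']); return s@K[:2,:2].T+K[:2,2]
def save(img,n): cv2.imwrite(f'pics/{n}.png',cv2.cvtColor(img['color'],cv2.COLOR_RGB2BGR))
E
python3 - <<'E'
from h import *
s=bot.get_state();print({k:np.round(v,3) for k,v in s.items()},bot.tcp_to_grasp)
a=[]
for n in ['scene','top']:
    st=bot.get_state();im=viewer.get_image(n);save(im,n);a.append(im['color'])
    print(n,im.get('k1'),np.round(im['cam_to_world'],2).tolist() if 'cam_to_world' in im else '')
    for l in ['safe','lid','lid_edge','guard','knob_grip','knob','latch_arm','stone_finial','card_holder','magnifier','usb_stick']:
        for d in viewer.find_in(l,im)[:1]: print(l,round(d['score'],2),np.round(world(im,d['at'],st),3))
E
```

```text
pics
{'clock': np.float64(0.0), 'joint_pos': array([-1.344,  0.379,  1.735, -0.   ,  1.029, -0.033]), 'dq': array([ 0.001,  0.   ,  0.001, -0.   , -0.   ,  0.   ]), 'tau': array([ 0.0000e+00, -7.6372e+01, -4.3437e+01,  6.5000e-02,  4.2000e-02,
       -0.0000e+00]), 'tool_pos': array([ 0.18 , -0.676,  0.213]), 'orientation': array([ 0.992,  0.13 , -0.   , -0.001]), 'force': array([-0.725, -0.894,  0.228]), 'wrist_torque': array([-0.036,  0.01 , -0.014]), 'grip_force': np.float64(0.0), 'opening': np.float64(0.091)} 0.0188
scene -0.03751987458552228 [[-0.78, -0.52, 0.34, 0.93], [0.62, -0.67, 0.41, 0.33], [0.01, 0.53, 0.85, 1.03], [0.0, 0.0, 0.0, 1.0]]
safe 0.59 [ 0.557 -0.082  0.131]
lid 0.73 [ 0.55  -0.103  0.138]
lid_edge 0.93 [ 0.551 -0.105  0.142]
guard 0.93 [ 0.546 -0.103  0.159]
knob_grip 0.58 [ 0.54  -0.105  0.128]
knob 0.97 [ 0.537 -0.103  0.127]
latch_arm 0.34 [ 0.536 -0.105  0.124]
stone_finial 0.85 [ 0.734 -0.129  0.119]
card_holder 0.75 [0.5   0.089 0.048]
magnifier 0.72 [ 0.482 -0.323  0.014]
usb_stick 0.72 [0.401 0.069 0.006]
top -0.08486762868621027 [[0.02, 0.99, -0.13, 0.44], [-1.0, 0.03, 0.01, -0.1], [0.02, 0.13, 0.99, 1.12], [0.0, 0.0, 0.0, 1.0]]
safe 0.73 [ 0.541 -0.108  0.147]
lid 0.68 [ 0.542 -0.107  0.148]
lid_edge 0.76 [ 0.547 -0.112  0.149]
guard 0.98 [ 0.537 -0.104  0.162]
knob_grip 0.89 [ 0.531 -0.108  0.133]
knob 0.67 [ 0.535 -0.102  0.131]
latch_arm 0.46 [ 0.532 -0.105  0.13 ]
stone_finial 0.65 [ 0.707 -0.149  0.135]
card_holder 0.73 [0.488 0.089 0.048]
usb_stick 0.58 [0.396 0.065 0.01 ]
```

View pics/scene.png

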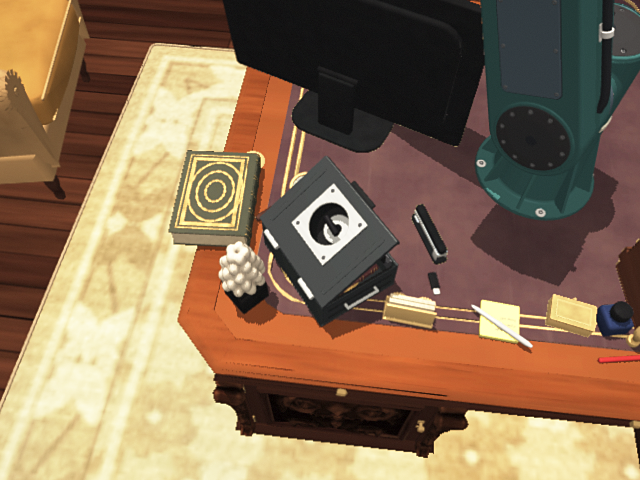

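View pics/top.png

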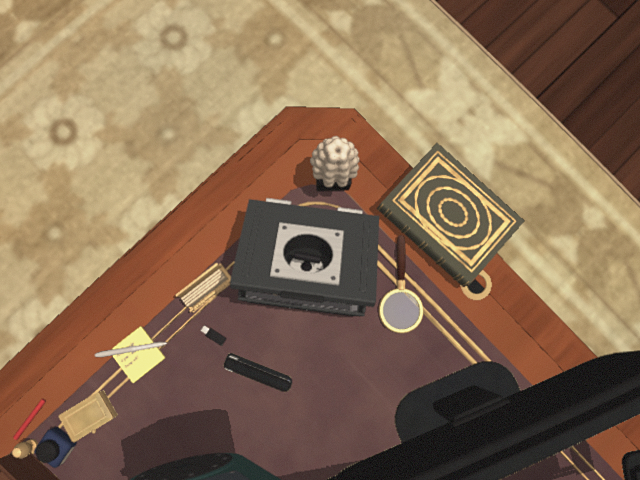

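Scene: the safe's lid is open with its guard square at about (334,227); top: guard at (308,253). A monitor at the lower right in the top view, about (520,400), stands between the arm's start and the safe. I'll fit the lid pose from the guard corners.

```bash
cat > fit.py <<'E'
from h import *
from scipy.optimize import least_squares
def corners(reg):
    c=max(cv2.findContours(reg.astype(np.uint8),0,2)[0],key=cv2.contourArea); h=cv2.convexHull(c)
    for e in np.arange(.01,.2,.005):
        q=cv2.approxPolyDP(h,e*cv2.arcLength(h,True),True)
        if len(q)<=4: break
    return q[:,0].astype(float)
h=.056; G=np.array([[-h,-h],[h,-h],[h,h],[-h,h]])
def Tlid(p):  # x,y of hinge mid, yaw, theta
    x,y,yaw,th=p; r=R.from_euler('z',yaw)*R.from_euler('y',th)  # front(-x) rises for +th about y
    return r,np.array([x,y,.090])
def lidpts(p,P):
    r,t=Tlid(p); return r.apply(P)+t
def gpts(p): return lidpts(p,np.c_[G[:,0]-.105,G[:,1],np.full(4,.014)])
def fit(obs,p0):
    def f(p):
        o=[]
        for im,st,C in obs:
            q=proj(im,gpts(p),st)
            o.append((q[:,None]-C[None])[range(4),((q[:,None]-C[None])**2).sum(2).argmin(1)].ravel())
        return np.concatenate(o)
    s=least_squares(f,p0,loss='soft_l1'); return s.x,f(s.x)
E
python3 - <<'E'
from fit import *
obs=[];ims={}
for n in ['scene','top']:
    st=bot.get_state();im=viewer.get_image(n);ims[n]=im
    r=viewer.silhouettes('guard',im)[0]; C=corners(r['region']);print(n,r['score'],C.tolist()); obs.append((im,st,C))
p,res=fit(obs,[.63,-.105,0,.6]);print('pose',p.round(4),res.round(1))
for o in obs: q,r=fit([o],p);print(q.round(3),abs(r).max())
print('knob',lidpts(p,[-.105,0,-.001]),'lip',lidpts(p,[[-.18,0,.01],[-.195,0,0]]))
# monitor: pixel pairs
def ray(im,u):
    K=np.array(im['mtx']);d=(np.array(u)-K[:2,2])/[K[0,0],K[1,1]];s=d.copy()
    for _ in range(10): s=d/(1+im['k1']*(s@s))
    T=cam(im);return T[:3,3],T[:3,:3]@[s[0],-s[1],-1]
for n,u in [('top',(460,405)),('top',(400,400)),('top',(515,370)),('scene',(345,125)),('scene',(395,110)),('top',(380,475)),('scene',(300,125)),('scene',(465,145)),('scene',(236,42)),('top',(630,360))]:
    o,d=ray(ims[n],u); print(n,u,[ (o+d*(z-o[2])/d[2])[:2].round(3).tolist() for z in (0,.1,.2,.4)])
E
```

```text
scene 0.55 [[335.0, 185.0], [367.0, 226.0], [322.0, 265.0], [293.0, 221.0]]
top 0.78 [[280.0, 223.0], [342.0, 231.0], [337.0, 284.0], [270.0, 274.0]]
pose [ 0.6304 -0.1173 -0.1246  0.5336] [-0.  -1.1 -0.8  1.   0.1 -0.   0.7 -0.1  0.4  0.3  1.2  0.3 -0.5 -1.3
 -1.   0. ]
[ 0.629 -0.118 -0.141  0.557] 1.378065960099832
[ 0.629 -0.116 -0.114  0.549] 0.93618183724044
knob [ 0.54021598 -0.10595665  0.14254402] lip [[ 0.48169369 -0.09862659  0.19016137]
 [ 0.46383218 -0.09638939  0.18918074]]
top (460, 405) [[0.277, -0.408], [0.292, -0.38], [0.306, -0.353], [0.335, -0.298]]
top (400, 400) [[0.286, -0.292], [0.299, -0.274], [0.313, -0.257], [0.34, -0.223]]
top (515, 370) [[0.345, -0.516], [0.353, -0.479], [0.362, -0.442], [0.379, -0.368]]
scene (345, 125) [[0.261, -0.391], [0.325, -0.321], [0.39, -0.251], [0.52, -0.11]]
scene (395, 110) [[0.125, -0.353], [0.203, -0.286], [0.281, -0.22], [0.437, -0.087]]
top (380, 475) [[0.145, -0.255], [0.171, -0.242], [0.197, -0.228], [0.25, -0.2]]
scene (300, 125) [[0.35, -0.461], [0.406, -0.384], [0.462, -0.307], [0.574, -0.153]]
scene (465, 145) [[0.069, -0.159], [0.152, -0.111], [0.236, -0.064], [0.403, 0.031]]
scene (236, 42) [[0.299, -0.825], [0.36, -0.712], [0.421, -0.6], [0.544, -0.375]]
top (630, 360) [[0.366, -0.752], [0.372, -0.694], [0.379, -0.636], [0.392, -0.52]]
```

Run:
```python
from h import *
im=viewer.get_image('top')['color'][330:480,320:640]; a=cv2.convertScaleAbs(cv2.resize(im,(800,375),interpolation=2),alpha=2.5,beta=20)
w=viewer.get_image('wrist')['color']; w=cv2.resize(w,(300,225))
o=np.zeros((600,800,3),np.uint8);o[:375]=a;o[375:,:300]=w
s=viewer.get_image('scene')['color'][:160,220:520]; o[375:,310:732]=cv2.convertScaleAbs(cv2.resize(s,(422,225)),alpha=2.2,beta=15)
cv2.imwrite('pics/z.png',o[:,:,::-1])
```

```text
(no output)
```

View pics/z.png

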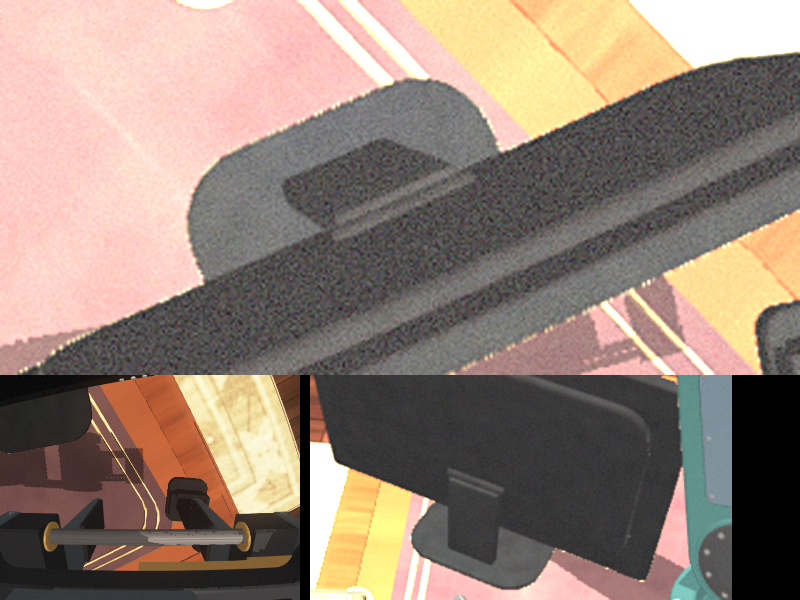

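```bash
cat >> h.py <<'E'
def ray(im,u):
    K=np.array(im['mtx']);d=(np.array(u)-K[:2,2])/[K[0,0],K[1,1]];s=d.copy()
    for _ in range(10): s=d/(1+im['k1']*(s@s))
    T=cam(im);return T[:3,3],T[:3,:3]@[s[0],-s[1],-1]
E
python3 - <<'E'
from h import *
t=viewer.get_image('top');s=viewer.get_image('scene')
def tri(u,v):
    o,d=ray(t,u);O,D=ray(s,v); A=np.c_[d,-D];k=np.linalg.lstsq(A,O-o,rcond=None)[0];a=o+d*k[0];b=O+D*k[1];return (a+b)/2,np.linalg.norm(a-b)
a=tri((340,474),(458,146));b=tri((596,358),(239,60));print(a,b)
A,B=a[0],b[0];dr=(B-A)[:2];n=np.array([-dr[1],dr[0]]);
for u in [(480,478),(560,447),(639,416)]:
    o,d=ray(t,u)
    for off in (0,-.03,-.06): # panel thickness away
        nn=n/np.linalg.norm(n); k=((A[:2]+nn*off*np.sign(nn@(0-A[:2]+[-.0,-.5]))*-1-o[:2])@nn)/(d[:2]@nn);print(u,off,(o+k*d).round(3))
E
```

```text
(array([ 0.14596496, -0.15758755,  0.05555295]), np.float64(0.045792812812225074)) (array([ 0.38417779, -0.64109221,  0.09718055]), np.float64(0.026082634165404916))
(480, 478) 0 [ 0.235 -0.337  0.355]
(480, 478) -0.03 [ 0.213 -0.362  0.275]
(480, 478) -0.06 [ 0.192 -0.387  0.195]
(560, 447) 0 [ 0.281 -0.431  0.386]
(560, 447) -0.03 [ 0.264 -0.466  0.309]
(560, 447) -0.06 [ 0.248 -0.5    0.233]
(639, 416) 0 [ 0.324 -0.52   0.418]
(639, 416) -0.03 [ 0.312 -0.563  0.345]
(639, 416) -0.06 [ 0.3   -0.607  0.271]
```

Request:
{"method": "play_rows", "body": {"commands": [0, 0, 0, 0, 0, 50, 91, 0, 0, 0, 0, 0, 100, 91, 0, 0, 0, 0, 0, 150, 60, 0, 0, 0, 0, 0, 200, 30, 0, 0, 0, 0, 0, 250, 0, 0, 0, 0, 0, 0, 300, 0, 0, 0, 0, 0, 0, 350, 0, 0, 0, 0, 0, 0, 390, 0]}}

```text
clock: 2.65
tool_pos: [0.1798, -0.6764, 0.6064]
orientation: [0.992, 0.13, 0.0, 0.001]
force: [-0.2, -0.3, -0.8]
opening: 0.0335
grip_force: 0.0
```

Request:
{"method": "play_rows", "body": {"commands": [0, 0, 0.085, 48, 30, 0, 0, 0, 0, 0.17, 92, 64, 0, 0, 0, 0, 0.255, 133, 101, 0, 0, 0, 0, 0.34, 169, 140, 0, 0, 0, 0, 0.425, 201, 181, 0, 0, 0, 0, 0.51, 229, 225, 0, 0, 0, 0, 0.595, 252, 269, 0, 0, 0, 0, 0.68, 272, 314, 0, 0]}}

```text
clock: 3.65
tool_pos: [0.4524, -0.3609, 0.6039]
orientation: [0.891, 0.454, 0.0, 0.0]
force: [1.5, -1.2, -0.3]
opening: 0.0004
grip_force: 0.0
```

Request:
{"method": "play_rows", "body": {"commands": [0, 0, 0.084, 8, 44, 0, 0, 0, 0, 0.168, 14, 88, 0, 0, 0, 0, 0.252, 18, 132, -20, 0, 0, 0, 0.336, 21, 176, -60, 0, 0, 0, 0.42, 24, 220, -100, 0, 0, 0, 0.506, 26, 262, -140, 0, 0, 0, 0.506, 26, 263, -190, 0, 0, 0, 0.506, 26, 263, -240, 0]}}

```text
clock: 4.65
tool_pos: [0.4777, -0.0989, 0.3628]
orientation: [0.749, 0.662, 0.0, 0.0]
force: [0.4, -0.3, -0.8]
opening: 0.0004
grip_force: 0.0
```

Run:
```python
from fit import *
st=bot.get_state();print(st['tool_pos'].round(4),R.from_quat(st['orientation']).as_matrix().round(3).tolist(),st['joint_pos'].round(2),st['force'].round(1))
im=viewer.get_image('wrist');save(im,'w1');print(np.round(im['hand_eye'],3).tolist())
p=[.6304,-.1173,-.1246,.5336]
print(proj(im,gpts(p),st).round(0).tolist(),'edge',proj(im,lidpts(p,[[-.182,-.118,.01],[-.182,.118,.01]]),st).round().tolist())
for l in ['guard']:
    for d in viewer.silhouettes(l,im)[:1]: print(l,d['score'],corners(d['region']).tolist())
```

```text
[ 0.4777 -0.0989  0.3628] [[0.123, 0.992, 0.001], [0.992, -0.123, -0.0], [-0.0, 0.001, -1.0]] [-0.25 -0.13  2.03 -0.    1.24 -0.13] [ 0.4 -0.3 -0.8]
[[-0.002, 0.961, 0.277, 0.079], [1.0, 0.002, 0.002, -0.0], [0.001, 0.277, -0.961, -0.172], [0.0, 0.0, 0.0, 1.0]]
[[337.0, 271.0], [419.0, 252.0], [426.0, 152.0], [339.0, 155.0]] edge [[316.0, 330.0], [317.0, 82.0]]
guard 0.87 [[422.0, 153.0], [418.0, 252.0], [337.0, 272.0], [335.0, 159.0]]
```

View pics/w1.png

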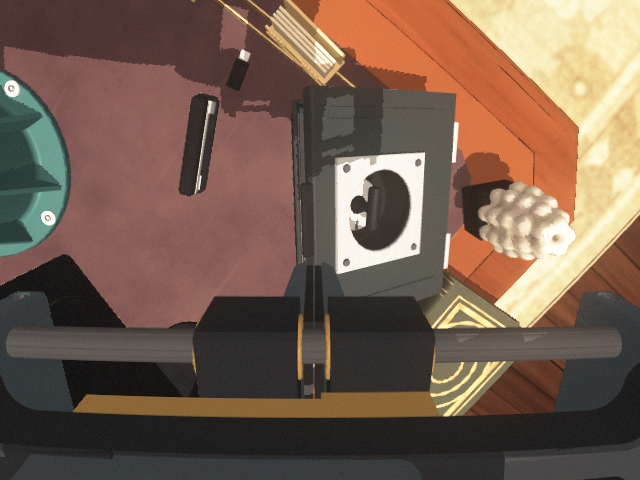

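Fit agrees with the wrist view (guard corners within 3 px; bar at (372,205), nearly parallel to the front edge). Approaching the front edge.

Request:
{"method": "play_rows", "body": {"commands": [0, 0, 0, 0, 0, -50, 0, 0, 0, 0, 0, 0, -100, 0, 0, 0, 0, 0, 0, -135, 0, 0, 0, 0, 0, 0, -152, 0, 0, 0, 0, 0, 0, -160, 0, 0, 0, 0, 0, 0, -167, 0, 0, 0, 0, 0, 0, -172, 0, 0, 0, 0, 0, 0, -176, 0]}}

```text
clock: 5.75
tool_pos: [0.4781, -0.0996, 0.1882]
orientation: [0.75, 0.662, 0.0, 0.0]
force: [-0.5, 0.0, -0.2]
opening: 0.0
grip_force: 0.3
```

Request:
{"method": "play_rows", "body": {"commands": [0, 0, 0, -2, 0, -4, 0, 0, 0, 0, -5, 0, -8, 0, 0, 0, 0, -8, 1, -12, 0, 0, 0, 0, -10, 1, -16, 0, 0, 0, 0, -12, 1, -20, 0, 0, 0, 0, -14, 2, -24, 0, 0, 0, 0, -15, 2, -28, 0, 0, 0, 0, -17, 2, -32, 0]}}

```text
clock: 6.75
tool_pos: [0.4608, -0.0975, 0.1557]
orientation: [0.75, 0.662, 0.0, 0.0]
force: [0.1, -0.1, -0.2]
opening: 0.0004
grip_force: 0.1
```

Run:
```python
from fit import *
obs=[]
for n in ['scene','top','wrist']:
    st=bot.get_state();im=viewer.get_image(n)
    r=viewer.silhouettes('guard',im)
    if r: C=corners(r[0]['region']);print(n,r[0]['score'],len(C)); obs.append((im,st,C))
    if n=='wrist': save(im,'w2')
    if n=='scene': cv2.imwrite('pics/s2.png',cv2.resize(im['color'][130:330,230:430],(600,600))[:,:,::-1])
for o in obs: q,r=fit([o],[.6304,-.1173,-.1246,.45]);print(q.round(3),abs(r).max())
```

```text
scene 0.55 4
top 0.81 4
wrist 0.63 4
[ 0.634 -0.12  -0.007  0.02 ] 4.62514364876597
[ 0.576 -0.108 -0.078  1.425] 6.75010678339703
[ 0.65  -0.12  -0.058 -0.274] 25.393848480406916
```

View pics/s2.png

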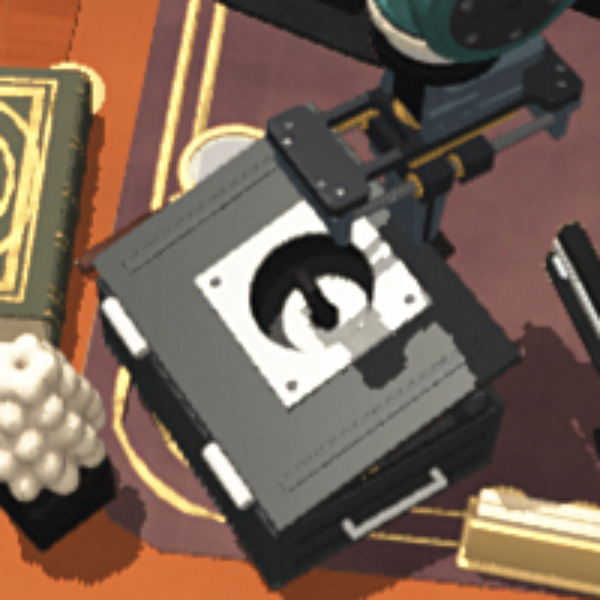

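```bash
cat >> fit.py <<'E'
P0=[.6304,-.1173,-.1246]
def theta(idx=(1,2),names=('scene','top','wrist')):
    for n in names:
        st=bot.get_state();im=viewer.get_image(n);r=viewer.silhouettes('guard',im)
        if not r: continue
        C=corners(r[0]['region'])
        def f(t):
            q=proj(im,gpts(P0+[t]),st)[list(idx)]; return sum(np.minimum(np.linalg.norm(C-a,axis=1).min(),15)**2 for a in q)
        ts=np.arange(-.06,.8,.01);e=[f(t) for t in ts];i=int(np.argmin(e));print(n,'theta',ts[i].round(3),'err',np.sqrt(e[i]/len(idx)).round(1),[round(np.sqrt(x/len(idx)),1) for x in e[max(0,i-4):i+5:2]])
E
python3 -c "
from fit import *
theta()"
```

```text
scene theta 0.29 err 0.8 [np.float64(1.0), np.float64(0.9), np.float64(0.8), np.float64(0.9), np.float64(1.0)]
top theta 0.2 err 2.8 [np.float64(2.9), np.float64(2.8), np.float64(2.8), np.float64(2.8), np.float64(2.9)]
wrist theta 0.25 err 11.0 [np.float64(11.2), np.float64(11.1), np.float64(11.0), np.float64(11.1), np.float64(11.3)]
```

View pics/w2.png

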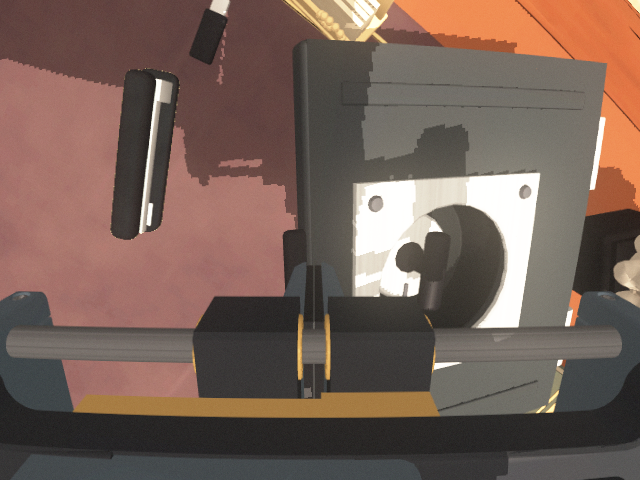

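The lid is following (θ≈0.3); fingertips sit on its front edge at (312,280). Continuing down.

Request:
{"method": "play_rows", "body": {"commands": [0, 0, 0, -2, 0, -5, 0, 0, 0, 0, -4, 0, -10, 0, 0, 0, 0, -5, 1, -15, 0, 0, 0, 0, -6, 1, -19, 0, 0, 0, 0, -7, 1, -23, 0, 0, 0, 0, -8, 1, -27, 0, 0, 0, 0, -9, 1, -31, 0, 0, 0, 0, -9, 1, -34, 0]}}

```text
clock: 8.35
tool_pos: [0.4517, -0.0965, 0.1217]
orientation: [0.75, 0.662, -0.0, -0.0]
force: [-0.4, -0.2, 1.0]
opening: 0.0003
grip_force: 0.1
```

Request:
{"method": "play_rows", "body": {"commands": [0, 0, 0, 0, 0, -2, 0, 0, 0, 0, -1, 0, -4, 0, 0, 0, 0, -1, 0, -6, 0, 0, 0, 0, -1, 0, -8, 0]}}

```text
clock: 8.85
tool_pos: [0.4506, -0.0965, 0.1139]
orientation: [0.75, 0.662, -0.0, -0.0]
force: [-2.9, 0.5, 3.0]
opening: 0.0003
grip_force: 1.9
```

Request:
{"method": "play_rows", "body": {"commands": [0, 0, 0, 0, 0, 30, 0, 0, 0, 0, 0, 0, 80, 34, 0, 0, 0, 0, 0, 120, 34, 0, 0, 0, 38, -4, 120, 34, 0, 0, 0, 76, -8, 120, 34, 0, 0, 0, 76, -8, 120, 34, 0, 0, 0, 76, -8, 120, 34]}}

```text
clock: 9.72
tool_pos: [0.5261, -0.1044, 0.2334]
orientation: [0.75, 0.662, -0.0, -0.0]
force: [-0.4, -0.2, -0.5]
opening: 0.0338
grip_force: 0.0
```

Run:
```python
from fit import *
theta((0,1,2,3))
st=bot.get_state();print(st['tool_pos'].round(4),st['force'].round(1),st['opening'])
im=viewer.get_image('wrist')
for l in ['knob_grip','knob','guard']:
    for d in viewer.find_in(l,im)[:1]: print(l,round(d['score'],2),world(im,d['at'],st).round(4))
p=P0+[.085]
c=im['color'].copy()
y=np.linspace(-.023,.023,2)
for a in (0,.1,.2):
    # clockwise from above: bar along +y turns toward +x
    q=proj(im,lidpts(p,np.c_[-.105+y*np.sin(a),y*np.cos(a),np.full(2,.006)]),st);print(a,q.round().tolist())
C=[]
q=proj(im,gpts(p),st);cv2.polylines(c,[q.astype(int)],True,(255,0,0))
t=np.linspace(0,6.28,60);q=proj(im,lidpts(p,np.c_[-.105+.042*np.cos(t),.042*np.sin(t),np.full(60,.014)]),st);cv2.polylines(c,[q.astype(int)],True,(0,255,0))
q=proj(im,lidpts(p,np.c_[[-.105,-.105],y,[.006]*2]),st);cv2.polylines(c,[q.astype(int)],False,(0,255,255))
cv2.imwrite('pics/w3.png',c[:,:,::-1])
```

```text
scene theta 0.08 err 1.5 [np.float64(1.8), np.float64(1.6), np.float64(1.5), np.float64(1.6), np.float64(1.9)]
wrist theta -0.06 err 7.5 [np.float64(7.5), np.float64(7.8), np.float64(8.3)]
[ 0.5264 -0.1045  0.234 ] [ 0.7 -0.   0.5] 0.03417414725125617
knob_grip 0.77 [ 0.5273 -0.1014  0.0711]
knob 0.89 [ 0.5258 -0.0987  0.078 ]
guard 0.74 [ 0.5281 -0.0811  0.1195]
0 [[315.0, 256.0], [315.0, 201.0]]
0.1 [[312.0, 256.0], [318.0, 201.0]]
0.2 [[310.0, 255.0], [321.0, 202.0]]
```

View pics/w3.png

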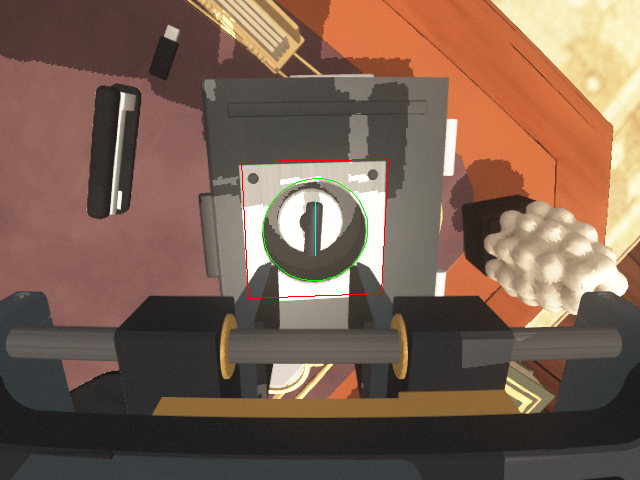

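Overlay matches: hole at (315,230), bar (314,203)-(312,256), knob near 0.05. Descending into the hole.

Request:
{"method": "play_rows", "body": {"commands": [0, 0, -0.05, 0, 0, -40, 34, 0, 0, -0.05, 0, 0, -80, 34, 0, 0, -0.05, 0, 0, -105, 34, 0, 0, -0.05, 0, 0, -115, 34, 0, 0, -0.05, 0, 0, -125, 34, 0, 0, -0.05, 0, 0, -135, 34, 0, 0, -0.05, 0, 0, -144, 34, 0, 0, -0.05, 0, 0, -152, 34]}}

```text
clock: 11.22
tool_pos: [0.5269, -0.1046, 0.0816]
orientation: [0.766, 0.643, 0.0, 0.0]
force: [-0.8, -0.2, 0.8]
opening: 0.0339
grip_force: 0.0
```

Request:
{"method": "play_rows", "body": {"commands": [0, 0, 0, 0, 0, 0, 20, 0, 0, 0, 0, 0, 0, 12, 0, 0, 0, 0, 0, 0, 5, 0, 0, 0, 0, 0, 0, 5, 0, 0, 0, 0, 0, 0, 5], "grip_force": 45}}

```text
clock: 11.85
tool_pos: [0.5263, -0.1044, 0.082]
orientation: [0.766, 0.643, -0.0, -0.0]
force: [-5.3, 0.5, 4.5]
opening: 0.0133
grip_force: 44.8
```

Request:
{"method": "play_rows", "body": {"commands": [0, 0, 0, -1, 0, -1, 5, 0, 0, 0, -1, 0, -2, 5, 0, 0, 0, -1, 0, -3, 5, 0, 0, 0, -1, 0, -3, 5]}}

```text
clock: 12.35
tool_pos: [0.5263, -0.1045, 0.0795]
orientation: [0.766, 0.643, 0.0, 0.0]
force: [-2.9, 1.4, 6.3]
opening: 0.0133
grip_force: 44.9
```

Request:
{"method": "play_rows", "body": {"commands": [0, 0, 0, -1, 0, -1, 5, 0, 0, 0, -1, 0, -2, 5, 0, 0, 0, -1, 0, -3, 5, 0, 0, 0, -1, 0, -3, 5]}}

```text
clock: 12.85
tool_pos: [0.5263, -0.1045, 0.077]
orientation: [0.766, 0.643, 0.001, 0.001]
force: [-0.3, 3.5, 8.5]
opening: 0.0129
grip_force: 45.0
```

Request:
{"method": "play_rows", "body": {"commands": [0, 0, 0, 0, 0, -1, 5, 0, 0, 0, 0, 1, -2, 5, 0, 0, 0, 0, 1, -2, 5]}}

```text
clock: 13.22
tool_pos: [0.5262, -0.1042, 0.075]
orientation: [0.766, 0.643, 0.001, 0.001]
force: [-1.2, -4.5, 8.2]
opening: 0.0127
grip_force: 45.0
```

Request:
{"method": "play_rows", "body": {"commands": [0, 0, 0, 0, 0, -1, 5, 0, 0, 0, 0, 0, -1, 5]}}

```text
clock: 13.48
tool_pos: [0.5263, -0.1042, 0.0741]
orientation: [0.766, 0.643, 0.001, 0.001]
force: [-2.4, -5.1, 10.0]
opening: 0.0131
grip_force: 45.0
```

Request:
{"method": "play_rows", "body": {"commands": [0, 0, 0, 0, -0.6, -1, 5, 0, 0, 0, 0, -0.6, -1, 5]}}

```text
clock: 13.72
tool_pos: [0.5262, -0.1044, 0.073]
orientation: [0.766, 0.643, 0.001, 0.001]
force: [-0.4, 1.7, 9.8]
opening: 0.0131
grip_force: 45.0
```

Request:
{"method": "play_rows", "body": {"commands": [0, 0, 0, 0, 0, -1, 5, 0, 0, 0, 0, 0, -1, 5]}}

```text
clock: 13.98
tool_pos: [0.5262, -0.1044, 0.072]
orientation: [0.766, 0.643, 0.001, 0.001]
force: [-2.1, 1.4, 10.5]
opening: 0.0131
grip_force: 45.0
```

Request:
{"method": "play_rows", "body": {"commands": [0, 0, 0, 0, 0, -0.7, 5, 0, 0, 0, 0, 0, -0.7, 5]}}

```text
clock: 14.22
tool_pos: [0.5263, -0.1044, 0.0714]
orientation: [0.766, 0.643, 0.001, 0.001]
force: [-2.1, 2.3, 11.5]
opening: 0.0131
grip_force: 45.0
```

Request:
{"method": "play_rows", "body": {"commands": [0, 0, 0, 0, 0, -0.7, 5, 0, 0, 0, 0, 0, -0.7, 5]}}

```text
clock: 14.48
tool_pos: [0.5263, -0.1044, 0.0707]
orientation: [0.766, 0.643, 0.001, 0.001]
force: [-2.4, 0.6, 12.0]
opening: 0.0131
grip_force: 45.0
```

Request:
{"method": "play_rows", "body": {"commands": [0, 0, 0, 0, 0, -0.7, 5, 0, 0, 0, 0, 0, -0.7, 5]}}

```text
clock: 14.72
tool_pos: [0.5262, -0.1044, 0.07]
orientation: [0.766, 0.643, 0.001, 0.001]
force: [-1.2, 1.2, 11.6]
opening: 0.0131
grip_force: 45.0
```

Request:
{"method": "play_rows", "body": {"commands": [0, 0, 0, 0, 0, -0.5, 5, 0, 0, 0, 0, 0, -0.5, 5]}}

```text
clock: 14.98
tool_pos: [0.5263, -0.1044, 0.0695]
orientation: [0.766, 0.643, 0.001, 0.001]
force: [-1.9, 1.3, 11.5]
opening: 0.0129
grip_force: 45.0
```

Request:
{"method": "play_rows", "body": {"commands": [0, 0, 0, 0, 0, -0.5, 5, 0, 0, 0, 0, 0, -0.5, 5]}}

```text
clock: 15.22
tool_pos: [0.5263, -0.1044, 0.0691]
orientation: [0.766, 0.643, 0.001, 0.001]
force: [-2.7, 1.1, 14.3]
opening: 0.0128
grip_force: 45.0
```

Request:
{"method": "play_rows", "body": {"commands": [0, 0, 0, 0, 0, -0.5, 5, 0, 0, 0, 0, 0, -0.5, 5]}}

```text
clock: 15.48
tool_pos: [0.5264, -0.1044, 0.069]
orientation: [0.766, 0.643, 0.001, 0.001]
force: [-6.0, 2.8, 22.3]
opening: 0.013
grip_force: 45.0
```

Request:
{"method": "play_rows", "body": {"commands": [0, 0, 0, -0.3, 0, 0.4, 5, 0, 0, 0, -0.5, 0, 0.4, 5]}}

```text
clock: 15.72
tool_pos: [0.5262, -0.1044, 0.0691]
orientation: [0.766, 0.643, 0.001, 0.002]
force: [-0.5, 2.1, 12.9]
opening: 0.0131
grip_force: 45.0
```

Request:
{"method": "play_rows", "body": {"commands": [0, 0, -0.06, 0, 0, -0.1, 5, 0, 0, -0.12, 0, 0, -0.1, 5, 0, 0, -0.18, 0, 0, -0.1, 5, 0, 0, -0.24, 0, 0, -0.1, 5]}}

```text
clock: 16.23
tool_pos: [0.5266, -0.1045, 0.0692]
orientation: [0.838, 0.545, 0.002, 0.002]
force: [1.9, 0.8, 11.6]
opening: 0.013
grip_force: 45.0
```

```bash
cat > st.py <<'E'
from h import *
s=bot.get_state();print(s['force'].round(1),s['wrist_torque'].round(2),s['tool_pos'].round(4),R.from_quat(s['orientation']).as_euler('xyz').round(3),s['joint_pos'].round(2))
E
python3 st.py
```

```text
[ 1.9  0.8 11.6] [ 0.31 -0.75  0.12] [ 0.5266 -0.1045  0.0692] [ 3.137e+00 -1.000e-03  1.154e+00] [-0.24  0.35  2.11  0.    0.67  0.18]
```

Request:
{"method": "play_rows", "body": {"commands": [0, 0, -0.06, -0.2, 0, -0.2, 5, 0, 0, -0.12, -0.2, 0, -0.2, 5, 0, 0, -0.18, -0.2, 0, -0.2, 5]}}

```text
clock: 16.6
tool_pos: [0.527, -0.1047, 0.0692]
orientation: [0.884, 0.468, 0.002, 0.002]
force: [3.7, 1.1, 11.8]
opening: 0.0129
grip_force: 45.0
```

```bash
python3 st.py
```

```text
[ 3.7  1.1 11.8] [ 0.07 -1.04  0.06] [ 0.527  -0.1047  0.0692] [ 3.136e+00 -2.000e-03  9.740e-01] [-0.24  0.35  2.11  0.    0.67  0.36]
```

Request:
{"method": "play_rows", "body": {"commands": [0, 0, -0.03, 0.3, 0, -0.3, 5, 0, 0, -0.08, 0.4, 0, -0.3, 5, 0, 0, -0.14, 0.5, 0, -0.3, 5]}}

```text
clock: 16.98
tool_pos: [0.5273, -0.1048, 0.0691]
orientation: [0.914, 0.405, 0.002, 0.002]
force: [0.3, -0.7, 18.4]
opening: 0.0132
grip_force: 45.0
```

```bash
python3 st.py
```

```text
[ 0.3 -0.7 18.4] [-0.22 -0.35  0.09] [ 0.5273 -0.1048  0.0691] [ 3.137e+00 -3.000e-03  8.340e-01] [-0.24  0.35  2.11 -0.    0.67  0.5 ]
```

Request:
{"method": "play_rows", "body": {"commands": [0, 0, -0.07, 0, 0, 0.15, 5, 0, 0, -0.14, 0.1, 0, 0.15, 5, 0, 0, -0.21, 0.2, 0, 0.15, 5]}}

```text
clock: 17.35
tool_pos: [0.5276, -0.105, 0.0692]
orientation: [0.952, 0.307, 0.002, 0.002]
force: [1.0, -3.7, 15.5]
opening: 0.0129
grip_force: 45.0
```

```bash
python3 st.py
```

```text
[ 1.  -3.7 15.5] [-0.82 -0.58  0.  ] [ 0.5276 -0.105   0.0692] [ 3.137 -0.004  0.624] [-0.24  0.35  2.11 -0.    0.67  0.71]
```

Knob at about 0.82; on to 1.03, then the stop.

Request:
{"method": "play_rows", "body": {"commands": [0, 0, -0.07, 0.1, -0.2, 0, 5, 0, 0, -0.14, 0.1, -0.3, 0, 5, 0, 0, -0.21, 0.2, -0.4, 0, 5]}}

```text
clock: 17.73
tool_pos: [0.5279, -0.1055, 0.0692]
orientation: [0.979, 0.205, 0.003, 0.001]
force: [1.8, -4.9, 14.5]
opening: 0.013
grip_force: 45.0
```

```bash
python3 st.py
```

```text
[ 1.8 -4.9 14.5] [-0.74 -0.61  0.06] [ 0.5279 -0.1055  0.0692] [ 3.138 -0.005  0.414] [-0.24  0.35  2.11 -0.    0.67  0.92]
```

Request:
{"method": "play_rows", "body": {"commands": [0, 0, -0.06, 0.1, -0.3, 0, 5, 0, 0, -0.12, 0.2, -0.6, 0, 5, 0, 0, -0.18, 0.2, -0.6, 0, 5]}}

```text
clock: 18.1
tool_pos: [0.528, -0.1059, 0.0692]
orientation: [0.993, 0.117, 0.003, 0.001]
force: [0.7, -3.0, 14.9]
opening: 0.013
grip_force: 45.0
```

```bash
python3 st.py
```

```text
[ 0.7 -3.  14.9] [-0.48 -0.61  0.03] [ 0.528  -0.1059  0.0692] [ 3.139 -0.005  0.234] [-0.24  0.35  2.11 -0.    0.67  1.1 ]
```

Request:
{"method": "play_rows", "body": {"commands": [0, 0, -0.04, 0.1, -0.2, 0, 5, 0, 0, -0.08, 0.1, -0.3, 0, 5, 0, 0, -0.1, 0.1, -0.3, 0, 5]}}

```text
clock: 18.48
tool_pos: [0.528, -0.1062, 0.0692]
orientation: [0.998, 0.068, 0.003, 0.001]
force: [0.7, -0.9, 16.5]
opening: 0.0133
grip_force: 45.3
```

```bash
python3 st.py
```

```text
[ 0.7 -0.9 16.5] [-0.1  -0.55  0.73] [ 0.528  -0.1062  0.0692] [ 3.139 -0.005  0.136] [-0.24  0.35  2.11 -0.    0.67  1.19]
```

Request:
{"method": "play_rows", "body": {"commands": [0, 0, -0.03, 0, 0, 0, 5, 0, 0, -0.05, 0, 0, 0, 5]}}

```text
clock: 18.73
tool_pos: [0.5279, -0.1061, 0.0692]
orientation: [0.999, 0.044, 0.003, 0.001]
force: [0.9, 0.1, 16.6]
opening: 0.0139
grip_force: 46.5
```

```bash
python3 st.py
```

```text
[ 0.9  0.1 16.6] [ 0.13 -0.4   1.39] [ 0.5279 -0.1061  0.0692] [ 3.139 -0.005  0.087] [-0.24  0.35  2.11 -0.    0.67  1.24]
```

Request:
{"method": "play_rows", "body": {"commands": [0, 0, 0, 0, 0, 0.4, 5, 0, 0, 0, 0, 0, 0.8, 5, 0, 0, 0, 0, 0, 1.2, 5, 0, 0, 0, 0, 0, 1.2, 5]}}

```text
clock: 19.23
tool_pos: [0.5278, -0.1061, 0.07]
orientation: [0.999, 0.044, 0.002, 0.001]
force: [2.7, -1.2, 9.7]
opening: 0.0136
grip_force: 46.5
```

```bash
python3 st.py
```

```text
[ 2.7 -1.2  9.7] [-0.01 -0.79  1.34] [ 0.5278 -0.1061  0.07  ] [ 3.139 -0.005  0.088] [-0.24  0.35  2.11 -0.    0.67  1.24]
```

Request:
{"method": "play_rows", "body": {"commands": [0, 0, 0, 0, 0, 0.6, 5, 0, 0, 0, 0, 0, 1.2, 5, 0, 0, 0, 0, 0, 1.8, 5, 0, 0, 0, 0, 0, 1.8, 5]}}

```text
clock: 19.73
tool_pos: [0.5272, -0.1059, 0.0708]
orientation: [0.999, 0.044, 0.002, 0.001]
force: [8.6, -2.8, -7.3]
opening: 0.0133
grip_force: 46.5
```

The latch now holds against an upward pull. Release and withdraw.

Request:
{"method": "play_rows", "body": {"commands": [0, 0, 0, 0.5, 0, -0.8, 5, 0, 0, 0, 0.5, 0, -0.8, 20, 0, 0, 0, 0.5, 0, -0.8, 34, 0, 0, 0, 0.5, 0, -0.8, 34, 0, 0, 0, 0.5, 0, -0.8, 34], "grip_force": 20}}

```text
clock: 20.35
tool_pos: [0.5258, -0.1054, 0.0694]
orientation: [0.999, 0.043, -0.0, -0.0]
force: [0.4, -0.8, 0.1]
opening: 0.0339
grip_force: 0.0
```

```bash
python3 st.py
```

```text
[ 0.4 -0.8  0.1] [ 0.03  0.04 -0.01] [ 0.5258 -0.1054  0.0694] [-3.142  0.     0.086] [-0.24  0.35  2.11  0.    0.68  1.24]
```

Request:
{"method": "play_rows", "body": {"commands": [0, 0, 0, 1, 0, 12, 34, 0, 0, 0, 1, 0, 25, 34, 0, 0, 0, 1, 0, 45, 34, 0, 0, 0, 1, 0, 80, 34, 0, 0, 0, 1, 0, 125, 34, 0, 0, 0, 1, 0, 165, 34, 0, 0, 0, 1, 0, 190, 34, 0, 0, 0, 1, 0, 190, 34]}}

```text
clock: 21.35
tool_pos: [0.5278, -0.1056, 0.2622]
orientation: [0.999, 0.043, 0.002, 0.001]
force: [-0.7, 0.7, 0.2]
opening: 0.0342
grip_force: 0.0
```

Run:
```python
from fit import *
theta((0,1,2,3),('scene','wrist'))
st=bot.get_state();print(st['tool_pos'].round(4),st['force'].round(1))
im=viewer.get_image('wrist'); c=im['color'].copy()
y=np.array([-.023,.023]);a=1.3
q=proj(im,lidpts(P0+[.0],np.c_[-.105+y*np.sin(a),y*np.cos(a),[.006]*2]),st);cv2.polylines(c,[q.astype(int)],False,(0,255,255))
cv2.imwrite('pics/w4.png',c[:,:,::-1])
im=viewer.get_image('scene');cv2.imwrite('pics/s4.png',cv2.resize(im['color'][130:330,200:460],(780,600))[:,:,::-1])
```

```text
scene theta -0.02 err 0.9 [np.float64(1.5), np.float64(1.1), np.float64(0.9), np.float64(1.0), np.float64(1.5)]
wrist theta -0.06 err 6.0 [np.float64(6.0), np.float64(6.0), np.float64(6.2)]
[ 0.5262 -0.1053  0.2585] [-0.1  0.6  0.5]
```

View pics/w4.png

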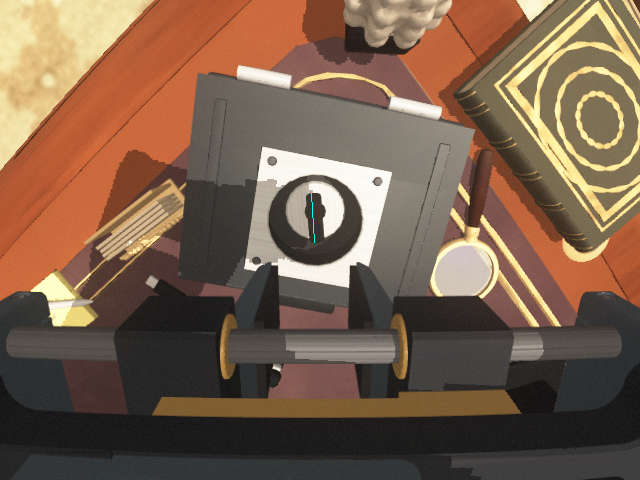

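View pics/s4.png

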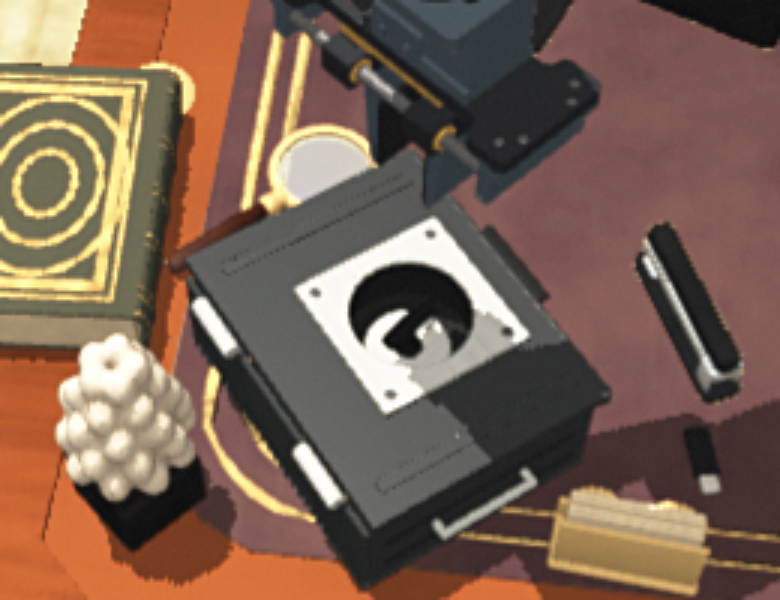

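The lid is level (θ about -0.02), and the bar at (315,217) lies on the drawn 1.30 line, so the safe is latched. The tool is well clear and the other things have not moved.

```bash
python3 -c "
from bench import bot
print(bot.sign_off())"
```

```text
the job is handed in; nothing more can be done
None
```

The safe is shut and locked: the knob is at its stop, the latch held against a light upward pull, and the other things on the desk have not moved; pressing force peaked briefly at about 22 N as the lid landed, and the job was handed in after about 22 s.

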